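# Feel for the release notch and tip the bed cover open

### The job

Open the steel service cover of the bare sewing-machine bed: its release tongue lies under the front rail and can be reached only through one notch in that rail. With the fingers shut, touch the top of the rail near its left end (the end away from the pillar), run the fingertip along the rail to the right until you feel the notch, then press the tongue down inside the notch until the cover is fully tipped open, and move clear. Only touch and press: grasp or lift nothing and leave everything lying about where it is.

Things in the scene. Friction and masses are not known exactly. Their poses are not given: they have to be found in the camera images.
- machine: bare cream sewing-machine bed, fixed; 180 mm (its x) by 400 mm (its y), flat top 60 mm above the bench; origin at the centre of its underside. x points away from the robot across the bed, y left along the front rail, z up; yaw up to 0.3 rad. Front rail: the flat cream strip of the top from x = -90 to -30 mm, flush with the bed's top; one notch in it, place not told
- rail_start (a point): start of the sweep: point on the rail's top near its left end (away from the pillar), at x -66, y +140, z 60 mm in the bed's frame; axes as the bed's; sweep towards -y. The notch, 48 mm long in y, spans x -87 to -45 mm (front side open above a 3 mm wall, wall top 11 mm below rail top); its centre is 125 to 210 mm from this point, to be felt
- cover (a joint): tip of the cover, rad: 0 shut (flush), 0.35 full stop; starts 0 to 0.03. Its cream tongue lies in the notch 11 mm below the rail's top (less than 2 mm lower if it starts open); pressing it down tips the steel plate's rear up. Needs 3 to 8 N and 8 to 20 mm of travel, less near the hinge; the notch is 40 mm deep below the rail's top. The stiff hinge stays where left
- hinge (a point): middle of the cover's hinge line (along the bed's y), at x -27, y -27, z 50 mm in the bed's frame, hidden under the rail
- cover_edge (a point): middle of the rear edge of the steel cover plate (75 x 165 mm), on its top; rises about 25 mm as the cover opens
- pillar_top (a point): centre of the top of the cream pillar stub (70 x 65 mm, top 135 mm above the bench) on the bed's right rear corner, x +50, y -160 mm; a grey hand wheel 70 mm across is on its right
- spool: blue thread spool, 30 mm across, 40 mm tall, standing on the left rear of the machine bed (bystander, loose, to be left alone; origin at its underside)
- bobbin: small steel bobbin, 21 mm across, 12 mm tall, lying flat on the bed behind the cover (bystander, loose, to be left alone; origin at its underside)
- dish: round steel dish, 130 mm across, 28 mm tall, on the bench to the left of the bed (bystander, loose, to be left alone; origin at its underside)
- screwdriver: screwdriver lying on the bench between robot and bed (bystander, loose, to be left alone; origin at its underside)
- oiler: white plastic oil bottle, 44 mm across, 100 mm tall, on the bench to the right of the bed (bystander, loose, to be left alone; origin at its underside)
- woodblock: wooden block 70 x 170 x 50 mm on the bench, front left (bystander, loose, to be left alone; origin at its underside)
- casing: loose cream casing part 50 x 90 x 30 mm on the bench, front right (bystander, loose, to be left alone; origin at its underside)

How it is judged:
By the outcome, as a careful person would: the job done as asked, in the order asked, and still so for the second after the job is handed in, with the robot touching nothing.
It also fails if it takes over 67 s, if anything falls off the work surface, if the arm or the gripper's body presses on something with over 40 N, if the wrist force passes 120 N, or if a joint passes its speed limit or range.

### The arm

A 6-joint arm with a two-finger parallel gripper is mounted at the origin on the work surface. World frame = base frame: x ahead of the robot, y to its left, z up, the work surface at z = 0. Lengths are in m, angles in rad, forces in N, time in s.
With the tool pointing down it reaches from about 0.3 to 0.875 m from the base axis. Payload 6.4 kg.
Tool frame: the origin (TCP) lies on the centre line of the jaws, within the pads' length; the fingertips stand 17 mm ahead of it and the grasp point (between the pads) lies 2 mm behind it; z points along the fingers, x is the direction in which the jaws open and shut, and the axes are right-handed (so a half turn about z gives the same grasp; the last joint's range is limited). The gripper opens to 85 mm and grips with 20 to 120 N. Pads are 22 mm wide; open, the fingers measure 114 mm over their backs; the gripper's body (76 mm by 85 mm) begins 54 mm behind the grasp point. The pads swing forward as they close: fully open they stand 13 mm farther back than shut.
Start: joints at [-1.376, 0.181, 1.607, -0, 1.354, -0.206], TCP at [0.224, -0.529, 0.248] pointing down, gripper open.
Joint ranges: [-2.99, 2.99], [-0.89, 2.07], [0.3, 2.58], [-1.14, 4.28], [0, 2.63], [-3.12, 3.12]. Speed limits (rad/s): [2.57, 2.57, 3.01, 3.14, 3.14, 3.14].

### API

Orientations are given as a unit quaternion [w, x, y, z].
In Python, from bench import ctrl gives the robot as it stands.
- The arm moves only by the tool servo_tool, never from a script. Its argument "increments" is text: rows parted by semicolons, each of 5 numbers parted by spaces: the shift along the tool's x, y, z in cm, then the turn about the tool's z in rad, then the opening, from 0 (shut) to 1 (fully open). In form: dx dy dz yaw gripper; .... A call has 1 to 10 rows; each row shifts and turns the commanded pose from where the row before left it, along the tool's axes as they then stand; what a row does not reach is not made up. A row lasts 1/8 s, in which the tool goes at most 62.5 mm and 10.7 degrees, less where a joint would pass 70% of its speed; a pose out of reach is approached as far as the arm can. A call is refused whole if a number of a shift passes 6.25 or a number of a turn 0.188, either way. A call with a gripper value outside its range is refused whole. The fingers move at their own pace and stop on an object; the grip force is fixed at half the most. Time passes only in rows, so rows that do not move let the fingers close. It gives the time, the measured TCP pose, the force and the opening at its end, in the units of the state.
- ctrl.get_obs(): the state, without advancing time (a new reading comes with each control period).
- ctrl.camera(name): name is "scene" or "top" or "wrist"; returns (picture, depth): 400x640x3 uint8, red, green, blue; 400x640 float32, m along the optical axis (not along the pixel's ray), 0 where there is no reading.
- ctrl.camera_params(name): a dict with "mtx" (3x3 intrinsics, pixels), "distortion" ([k1, k2, p1, p2, k3] as OpenCV has them; the pictures are not rectified), "position" and "attitude" of the camera in the world; the wrist camera has in their place "tool_from_camera" (4x4, takes a point from camera to tool coordinates, whose origin is the TCP and whose axes are the tool frame's). Camera axes: x right, y down, z forward; pixel columns grow to the right and rows downward; lengths in m; the calibration is good to about 2 mm. A picture is of the moment at which its call begins: read the wrist's pose just before it. camera_params takes no time and is no camera call.
- ctrl.hand_in(): hands the job in, once; it reports no verdict.
The state is a dict: "time_s": time; "q": joint angles; "dq": joint speeds; "joint_efforts": joint torques, N m; "eef_pos": TCP position; "eef_rot": TCP orientation; "wrist_force": force on the tool from outside, world axes, zero at the start; "torque": the same for the moment, N m; "opening": opening from 0.0 (shut) to 1.0 (fully open).
Only numpy, scipy, OpenCV 4.12 (cv2) and the standard library are available. Lean on these libraries where they do the work, as an engineer would, in place of code of your own. Each camera call takes 0.05 s, during which the arm holds its last target.

## Working session

There is one attempt and no reset: what is moved stays moved. The work goes in short steps, Python scripts to look and compute and a tool call to move; the robot and the scene stay as the last step left them, time stands still between calls to the robot, and variables do not carry over. Pictures are saved under pics/ and viewed, and the job is handed in when it is done.

Besides the shell and the picture viewer there is one more tool, called as name(argument=value, ...) on one line, values as JSON. servo_tool: Moves the arm, as the interface text tells. Its arguments: {"type":"object","properties":{"increments":{"type":"string"}},"required":["increments"]}

```bash
ls; mkdir -p pics
python3 - <<'E'
from bench import ctrl
import cv2,numpy as np
print(ctrl.get_obs())
for n in ["scene","top"]:
    p,d=ctrl.camera(n); cv2.imwrite(f"pics/{n}0.png",p[:,:,::-1]); np.savez(f"{n}0.npz",p=p,d=d)
    print(n,ctrl.camera_params(n))
print(ctrl.camera_params("wrist"))
E
```

```text
pics
{'time_s': 0.0, 'q': array([-1.37632414e+00,  1.81559193e-01,  1.60804282e+00,  4.81862284e-06,
        1.35381088e+00, -2.06303275e-01]), 'dq': array([-0.00025102,  0.00034173,  0.00159746, -0.00036117, -0.00062248,
        0.00029074]), 'joint_efforts': array([-1.94335407e-03, -4.44874084e+01, -3.51339304e+01, -5.39960238e-04,
        9.21019411e-03,  1.84201940e-05]), 'eef_pos': array([ 0.22423441, -0.5288839 ,  0.24735711]), 'eef_rot': array([-6.49001650e-04,  8.33705692e-01, -5.52208286e-01, -6.38061111e-04]), 'wrist_force': array([0.43539799, 0.67373287, 0.40236492]), 'torque': array([-0.03583566, -0.05545791,  0.01948627]), 'opening': 1.0007964689386648}
scene {'mtx': array([[369.9810563 ,   0.        , 317.01027708],
       [  0.        , 369.9810563 , 201.27190563],
       [  0.        ,   0.        ,   1.        ]]), 'distortion': array([0.02987917, 0.        , 0.        , 0.        , 0.        ]), 'position': array([ 1.03016396, -0.30019782,  0.96072531]), 'attitude': array([-0.27191384,  0.8198543 ,  0.47846666, -0.15802352])}
top {'mtx': array([[389.21715653,   0.  
[... 264 characters left out ...]
, 1.47397048e+00]), 'attitude': array([-0.0649869 ,  0.70870186, -0.69925569,  0.06752668])}
{'mtx': array([[314.82303111,   0.        , 317.26257567],
       [  0.        , 314.82303111, 198.43283442],
       [  0.        ,   0.        ,   1.        ]]), 'distortion': array([0.00182368, 0.        , 0.        , 0.        , 0.        ]), 'tool_from_camera': array([[ 9.99999216e-01, -6.35702656e-04, -1.07846190e-03,
        -3.86749130e-04],
       [ 9.43577157e-04,  9.48891558e-01,  3.15600888e-01,
        -8.18326891e-02],
       [ 8.22715072e-04, -3.15601658e-01,  9.48891415e-01,
        -1.25516001e-01],
       [ 0.00000000e+00,  0.00000000e+00,  0.00000000e+00,
         1.00000000e+00]])}
```

View pics/scene0.png

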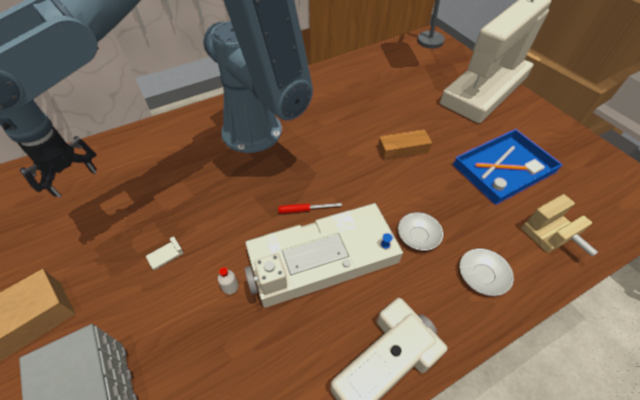

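View pics/top0.png

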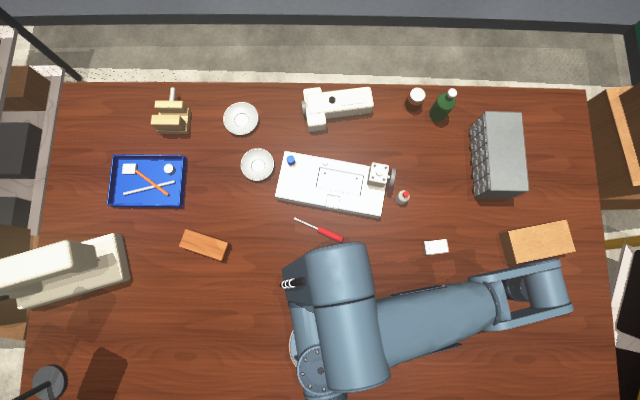

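The top view shows the bed at about cols 276–395, rows 152–217, with the pillar near (379,175) and the spool at (291,160). The scene view shows it at about (245–400, 205–305), with the cover plate near (315,252). Next I measure the bed's pose.

```bash
cat > h.py <<'E'
import numpy as np,cv2
from scipy.spatial.transform import Rotation as R
from bench import ctrl
def cam(n,obs=None):
    c=ctrl.camera_params(n)
    if n=="wrist":
        T=np.eye(4);q=obs["eef_rot"];T[:3,:3]=R.from_quat(np.r_[q[1:],q[0]]).as_matrix();T[:3,3]=obs["eef_pos"]
        T=T@c["tool_from_camera"]
    else:
        T=np.eye(4);q=c["attitude"];T[:3,:3]=R.from_quat(np.r_[q[1:],q[0]]).as_matrix();T[:3,3]=c["position"]
    return c["mtx"],c["distortion"],T
def rays(n,uv,obs=None):
    K,D,T=cam(n,obs)
    x=cv2.undistortPoints(np.asarray(uv,float).reshape(-1,1,2),K,D).reshape(-1,2)
    return T[:3,3],np.c_[x,np.ones(len(x))]@T[:3,:3].T
def onplane(n,uv,z,obs=None):
    o,d=rays(n,uv,obs); return o+d*((z-o[2])/d[:,2])[:,None]
def cloud(n,d,obs=None):
    v,u=np.mgrid[:400,:640]; o,r=rays(n,np.c_[u.ravel(),v.ravel()],obs)
    return (o+r*d.ravel()[:,None]).reshape(400,640,3)
def proj(n,P,obs=None):
    K,D,T=cam(n,obs); Ti=np.linalg.inv(T)
    return cv2.projectPoints(np.asarray(P,float).reshape(-1,1,3),Ti[:3,:3].copy(),Ti[:3,3].copy(),K,D)[0].reshape(-1,2)
E
python3 - <<'E'
from h import *
for n in ["top","scene"]:
    f=np.load(n+"0.npz");X=cloud(n,f["d"])
    bench=X[(X[...,2]<.02)&(X[...,2]>-.02)&(X[...,0]>.3)&(X[...,0]<.9)&(abs(X[...,1])<.4)]
    print(n,"bench z",np.median(bench[:,2]))
    m=((X[...,2]>.05)&(X[...,2]<.072)&(X[...,0]>.35)&(X[...,0]<.72)&(X[...,1]>-.35)&(X[...,1]<.3)).astype(np.uint8)
    k,l,s,c=cv2.connectedComponentsWithStats(m); i=1+np.argmax(s[1:,4]); print(s[i])
    mm=(l==i).astype(np.uint8)
    P=X[mm>0]; r=cv2.minAreaRect(P[:,:2].astype(np.float32)*1000); print(r,np.median(P[:,2]))
    # from contour rays on plane
    cnt=max(cv2.findContours(mm,cv2.RETR_EXTERNAL,cv2.CHAIN_APPROX_NONE)[0],key=len).reshape(-1,2)
    Q=onplane(n,cnt,.06)[:,:2]; r=cv2.minAreaRect(Q.astype(np.float32)*1000); print(r, cv2.boxPoints(r))
    big=cv2.resize(f["p"][:,:,::-1][s[i][1]-20:s[i][1]+s[i][3]+20,s[i][0]-20:s[i][0]+s[i][2]+20],None,fx=4.5,fy=4.5,interpolation=cv2.INTER_CUBIC)
    print(big.shape); cv2.imwrite(f"pics/{n}_z.png",big)
E
```

```text
top bench z 0.0016366908308835804
[ 275  152  111   64 4542]
((594.8670654296875, -32.053375244140625), (400.8526306152344, 183.09390258789062), 80.1994857788086) 0.061433282335591866
((593.6126098632812, -32.078887939453125), (400.1515808105469, 183.46058654785156), 80.12515258789062) [[ 468.92902 -213.45908]
 [ 649.6716  -244.92194]
 [ 718.2962   149.3013 ]
 [ 537.55365  180.76416]]
(468, 680, 3)
scene bench z 0.0004269889382340075
[ 245  204  158   97 7143]
((592.0625, -32.03840637207031), (402.87518310546875, 183.31216430664062), 79.92155456542969) 0.059872229091690654
((594.7711791992188, -33.2825927734375), (401.29852294921875, 185.29360961914062), 79.91790771484375) [[ 468.42957 -214.61476]
 [ 650.8618  -247.05208]
 [ 721.1128   148.04958]
 [ 538.68054  180.4869 ]]
(616, 891, 3)
```

View pics/top_z.png

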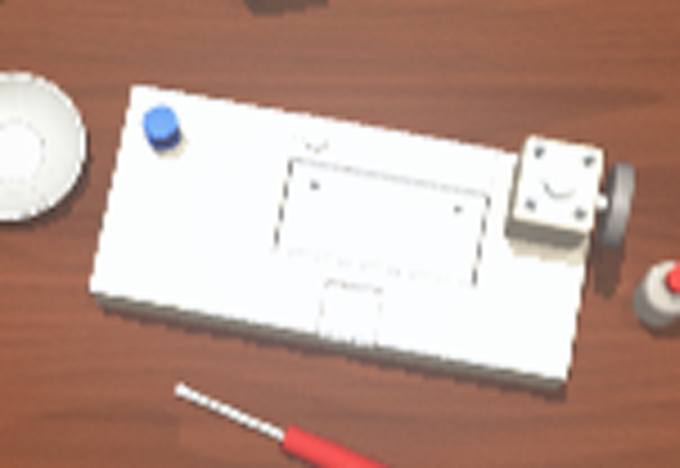

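Run:
```python
from h import *
o=np.array([.5935,-.0325]);yaw=np.deg2rad(-9.95)
Rz=np.array([[np.cos(yaw),-np.sin(yaw)],[np.sin(yaw),np.cos(yaw)]])
w=lambda x,y:o+Rz@[x,y]
print("start",w(-.066,.14),"range",w(-.066,.015),w(-.066,-.07),"hinge",w(-.027,-.027))
ob=ctrl.get_obs();q=ob["eef_rot"];M=R.from_quat(np.r_[q[1:],q[0]]).as_matrix();print(M)
print("bed x,y in tool",M.T@np.r_[Rz[:,0],0],M.T@np.r_[Rz[:,1],0])
f=np.load("scene0.npz");print(proj("scene",[np.r_[w(-.066,.14),.06],np.r_[w(-.066,-.1),.06]]))
# rectified patch of rail from scene
for n in ["scene","top"]:
    f=np.load(n+"0.npz")
    ys=np.arange(.2,-.2,-.0005);xs=np.arange(.09,-.09,-.0005)
    Y,X=np.meshgrid(ys,xs);P=np.stack([o[0]+Rz[0,0]*X+Rz[0,1]*Y,o[1]+Rz[1,0]*X+Rz[1,1]*Y,0*X+.06],-1)
    uv=proj(n,P.reshape(-1,3)).reshape(X.shape+(2,)).astype(np.float32)
    cv2.imwrite(f"pics/rect_{n}.png",cv2.remap(f["p"][:,:,::-1].copy(),uv[...,0],uv[...,1],cv2.INTER_CUBIC))
```

```text
start [0.55268313 0.1167983 ] range [ 0.53108454 -0.00632156] [ 0.5163975  -0.09004307] hinge [ 0.56224081 -0.0544286 ]
[[ 3.90152174e-01 -9.20750330e-01 -3.32897577e-04]
 [-9.20749072e-01 -3.90152202e-01  1.55090453e-03]
 [-1.55787658e-03 -2.98573637e-04 -9.99998742e-01]]
bed x,y in tool [ 5.43378902e-01 -8.39487352e-01 -5.95869220e-04] [-0.83948612 -0.54337915  0.00147006]
[[360.00120276 214.7535943 ]
 [281.87981821 238.12351154]]
```

View pics/rect_scene.png

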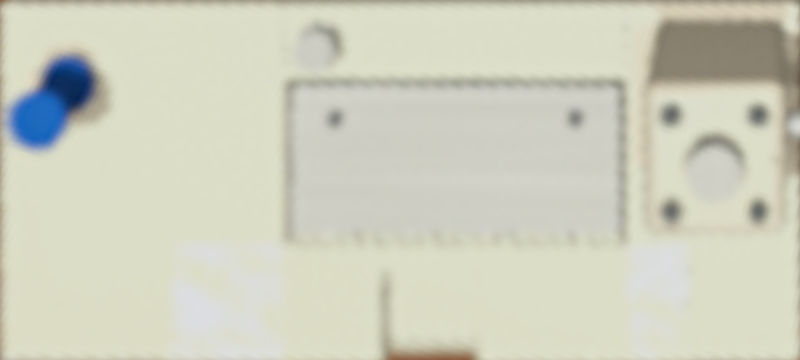

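Rectified, the notch shows at about cols 386–475, so bed y is about +7 to −38 mm and its centre is about 155 mm from the start. That fits the allowed range. I shut the fingers and turn first, so that tool x = −bed y and tool y = −bed x.

servo_tool(increments="0 0 0 0.116 0; 0 0 0 0.116 0; 0 0 0 0.116 0; 0 0 0 0.116 0; 0 0 0 0.116 0; -2 -0.6 0 0 0; -4 -1.2 0 0 0; -5 -1.5 0 0 0; -5 -1.5 0 0 0; -5 -1.5 0 0 0")

```text
time_s: 1.35
eef_pos: [0.3244, -0.3312, 0.248]
eef_rot: [0.0, -0.642, 0.767, 0.0]
wrist_force: [0.3, 0.4, 0.7]
opening: 0.001
```

servo_tool(increments="-5 -1.5 0 0 0; -5 -1.5 0 0 0; -5 -1.5 0 0 0; -5 -1.5 0 0 0; -5 -1.5 0 0 0; -5 -1.5 0 0 0; -5 -1.5 0 0 0; -4 -1.2 0 0 0; -2 -0.6 0 0 0; 0 0 0 0 0")

```text
time_s: 2.6
eef_pos: [0.5172, 0.0495, 0.2479]
eef_rot: [-0.0, -0.643, 0.766, 0.0]
wrist_force: [-0.4, -0.2, 0.1]
opening: 0.004
```

```bash
cat >> h.py <<'E'
o=np.array([.5935,-.0325]);yaw=np.deg2rad(-9.95)
Rz=np.array([[np.cos(yaw),-np.sin(yaw)],[np.sin(yaw),np.cos(yaw)]])
def st():
    ob=ctrl.get_obs();q=ob["eef_rot"];M=R.from_quat(np.r_[q[1:],q[0]]).as_matrix()
    b=Rz.T@(ob["eef_pos"][:2]-o)
    print("t",ob["time_s"],"bed mm",(b*1000).round(1),"tip z",ob["eef_pos"][2]-.017,"toolx ang",np.degrees(np.arctan2(M[1,0],M[0,0])),"(want -99.95) tilt",M[:2,2].round(4),"F",ob["wrist_force"].round(2),"op",ob["opening"])
    return ob
E
python3 - <<'E'
from h import *
ob=st();p,d=ctrl.camera("wrist");cv2.imwrite("pics/w1.png",p[:,:,::-1])
E
```

```text
t 2.6 bed mm [-89.3  67.6] tip z 0.23089286441699608 toolx ang -99.97470468502254 (want -99.95) tilt [-0.001   0.0004] F [-0.4 -0.2  0.1] op 0.0037973866155076876
```

View pics/w1.png

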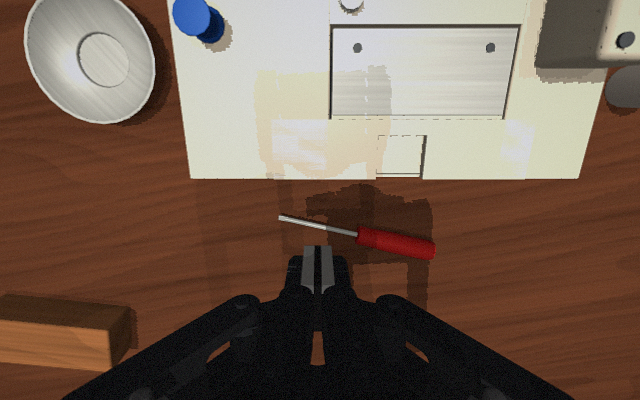

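The wrist view shows the notch at cols 376–425, rows 135–178, and the front edge of the bed at row 179 from col 190 to col 579. I cast rays to check both.

Run:
```python
from h import *
ob=ctrl.get_obs()
uv=[(190,179),(579,179),(376,136),(426,136),(376,178),(424,178),(331,26),(518,27)]
P=onplane("wrist",uv,.06,ob)
for u,p in zip(uv,P): print(u,(Rz.T@(p[:2]-o)*1000).round(1))
```

```text
(190, 179) [-91.  198.4]
(579, 179) [ -92.1 -201. ]
(376, 136) [-47.8   9.7]
(426, 136) [-48.  -39.5]
(376, 178) [-90.5   7.3]
(424, 178) [-90.6 -42. ]
(331, 26) [48.7 55. ]
(518, 27) [  47.3 -110.7]
```

The wrist view agrees with the pose to about 2 mm, with the notch centre at y ≈ −16. Moving above the start point.

servo_tool(increments="-2.5 -0.8 2 0 0; -2.5 -0.8 3 0 0; -2.2 -0.7 3 0 0; 0 0 3 0 0; 0 0 2 0 0; 0 0 0.8 0 0; 0 0 0 0 0; 0 0 0 0 0")

```text
time_s: 3.65
eef_pos: [0.5541, 0.1139, 0.1115]
eef_rot: [0.001, -0.641, 0.768, -0.001]
wrist_force: [-0.1, -0.4, 0.7]
opening: -0.002
```

```bash
python3 -c "
from h import *
st()"
```

```text
t 3.65 bed mm [-64.1 137.4] tip z 0.0944821409598234 toolx ang -100.28247819375994 (want -99.95) tilt [ 0.0019 -0.    ] F [-0.06 -0.37  0.74] op -0.0018756345019620712
```

Descending 29 mm, then feeling for the contact in 1 mm steps.

servo_tool(increments="-0.25 0.2 1.0 0 0; 0 0 1.0 0 0; 0 0 0.7 0 0; 0 0 0.3 0 0; 0 0 0 0 0; 0 0 0 0 0")

```text
time_s: 4.4
eef_pos: [0.5521, 0.117, 0.0805]
eef_rot: [0.0, -0.641, 0.768, -0.0]
wrist_force: [0.2, 0.3, 0.4]
opening: 0.002
```

servo_tool(increments="0 0 0.1 0 0; 0 0 0 0 0; 0 0 0.1 0 0; 0 0 0 0 0")

```text
time_s: 4.9
eef_pos: [0.5518, 0.1171, 0.0782]
eef_rot: [-0.0, -0.641, 0.768, 0.0]
wrist_force: [0.3, 0.3, 0.2]
opening: 0.004
```

```bash
python3 -c "
from h import *
st()"
```

```text
t 4.9 bed mm [-66.9 140.1] tip z 0.06123188007277737 toolx ang -100.26793707736107 (want -99.95) tilt [-0.0001  0.    ] F [0.26 0.26 0.18] op 0.003974489219348782
```

servo_tool(increments="0 0 0.1 0 0; 0 0 0 0 0")

```text
time_s: 5.15
eef_pos: [0.5517, 0.117, 0.0772]
eef_rot: [-0.0, -0.641, 0.768, 0.0]
wrist_force: [0.2, -0.6, -0.6]
opening: 0.001
```

servo_tool(increments="0 0 0.05 0 0; 0 0 0 0 0")

```text
time_s: 5.4
eef_pos: [0.5518, 0.117, 0.0771]
eef_rot: [-0.0, -0.641, 0.768, -0.0]
wrist_force: [-2.2, -0.2, 3.0]
opening: -0.004
```

servo_tool(increments="0 0 0.05 0 0; 0 0 0 0 0")

```text
time_s: 5.65
eef_pos: [0.5518, 0.1171, 0.077]
eef_rot: [-0.0, -0.641, 0.767, -0.0]
wrist_force: [-4.5, -0.8, 9.2]
opening: -0.001
```

Touched at tip z 0.060 with 9 N. Sweeping right now, and reading the force as I go.

servo_tool(increments="0.2 0 0 0 0; 0.4 0 0 0 0; 0.4 0 0 0 0; 0.4 0 0 0 0; 0.4 0 0 0 0")

```text
time_s: 6.28
eef_pos: [0.5496, 0.0996, 0.0771]
eef_rot: [0.001, -0.641, 0.768, -0.0]
wrist_force: [1.0, 4.1, 5.1]
opening: -0.001
```

servo_tool(increments="0.4 0 0 0 0; 0.4 0 0 0 0; 0.4 0 0 0 0; 0.4 0 0 0 0; 0.4 0 0 0 0")

```text
time_s: 6.9
eef_pos: [0.546, 0.0799, 0.0771]
eef_rot: [0.001, -0.641, 0.768, -0.0]
wrist_force: [-0.2, 4.4, 6.0]
opening: -0.0
```

```bash
python3 -c "
from h import *
st()"
```

```text
t 6.9 bed mm [-66.2 102.5] tip z 0.06007193424076454 toolx ang -100.27921334171354 (want -99.95) tilt [0.0023 0.0007] F [-0.23  4.42  5.98] op -0.0004503141600242737
```

servo_tool(increments="0.4 0 0.02 0 0; 0.4 0 0 0 0; 0.4 0 0 0 0; 0.4 0 0 0 0; 0.4 0 0 0 0")

```text
time_s: 7.52
eef_pos: [0.5427, 0.0603, 0.0771]
eef_rot: [0.001, -0.641, 0.768, -0.001]
wrist_force: [0.3, 4.8, 6.8]
opening: 0.002
```

servo_tool(increments="0.4 0 0 0 0; 0.4 0 0 0 0; 0.4 0 0 0 0; 0.4 0 0 0 0; 0.4 0 0 0 0")

```text
time_s: 8.15
eef_pos: [0.5391, 0.0406, 0.0771]
eef_rot: [0.001, -0.641, 0.768, -0.001]
wrist_force: [0.4, 3.8, 6.4]
opening: 0.001
```

servo_tool(increments="0.4 0 0 0 0; 0.4 0 0 0 0; 0.4 0 0 0 0; 0.4 0 0 0 0; 0.4 0 0 0 0")

```text
time_s: 8.78
eef_pos: [0.5355, 0.0209, 0.0771]
eef_rot: [0.001, -0.641, 0.768, -0.001]
wrist_force: [1.0, 5.2, 7.0]
opening: -0.0
```

```bash
python3 -c "
from h import *
st()"
```

```text
t 8.775 bed mm [-66.4  42.6] tip z 0.06005289928012522 toolx ang -100.27959306653081 (want -99.95) tilt [0.0027 0.0009] F [1.03 5.25 6.97] op -0.00011825534395252271
```

Contact is steady at y = 43 mm. Carrying on in 2 to 3 mm steps as the expected edge approaches.

servo_tool(increments="0.4 0 0 0 0; 0.4 0 0 0 0; 0.4 0 0 0 0; 0.4 0 0 0 0; 0.4 0 0 0 0")

```text
time_s: 9.4
eef_pos: [0.5319, 0.0013, 0.077]
eef_rot: [0.001, -0.641, 0.768, -0.001]
wrist_force: [0.9, 4.9, 6.6]
opening: -0.002
```

servo_tool(increments="0.3 0 0 0 0; 0.3 0 0 0 0; 0.3 0 0 0 0")

```text
time_s: 9.78
eef_pos: [0.5303, -0.0075, 0.077]
eef_rot: [0.001, -0.641, 0.768, -0.0]
wrist_force: [0.9, 5.6, 7.9]
opening: 0.004
```

servo_tool(increments="0.3 0 0 0 0; 0.3 0 0 0 0")

```text
time_s: 10.02
eef_pos: [0.5292, -0.0134, 0.077]
eef_rot: [0.001, -0.641, 0.768, -0.0]
wrist_force: [1.6, 5.9, 6.3]
opening: -0.0
```

servo_tool(increments="0.2 0 0 0 0; 0.2 0 0 0 0")

```text
time_s: 10.28
eef_pos: [0.5285, -0.0174, 0.077]
eef_rot: [0.001, -0.641, 0.768, -0.0]
wrist_force: [0.7, 2.2, 6.1]
opening: 0.002
```

servo_tool(increments="0.2 0 0 0 0; 0.2 0 0 0 0")

```text
time_s: 10.52
eef_pos: [0.5264, -0.022, 0.0758]
eef_rot: [-0.0, -0.641, 0.768, 0.0]
wrist_force: [0.5, -0.2, -0.0]
opening: -0.0
```

```bash
python3 -c "
from h import *
st()"
```

```text
t 10.525 bed mm [-67.9  -1.3] tip z 0.0588082034316999 toolx ang -100.25997196411474 (want -99.95) tilt [-0.0005 -0.0003] F [ 0.51 -0.19 -0.02] op -0.00044798774903003527
```

The notch is felt at y ≈ −1 mm: the force fell to 0 and the tip dropped 1.2 mm. The edge agrees with the images, so I move on to the notch centre (y ≈ −16) and press.

servo_tool(increments="0.4 0 0 0 0; 0.4 0 0 0 0; 0.4 0 0 0 0; 0.2 -0.1 0 0 0; 0 0 0 0 0")

```text
time_s: 11.15
eef_pos: [0.5253, -0.0359, 0.0761]
eef_rot: [0.0, -0.641, 0.768, -0.0]
wrist_force: [-0.4, 0.5, -0.2]
opening: -0.001
```

servo_tool(increments="0 0 0.3 0 0; 0 0 0.3 0 0; 0 0 0.2 0 0; 0 0 0 0 0")

```text
time_s: 11.65
eef_pos: [0.525, -0.0355, 0.0678]
eef_rot: [-0.0, -0.641, 0.768, 0.0]
wrist_force: [0.8, 0.5, 0.7]
opening: 0.002
```

```bash
python3 -c "
from h import *
st()"
```

```text
t 11.65 bed mm [-67.  -14.8] tip z 0.05080459744809808 toolx ang -100.260861266049 (want -99.95) tilt [-0.0005  0.0001] F [0.8  0.52 0.71] op 0.001709136070206013
```

Tip is 9 mm below the rail top with no contact yet. Next I press in small steps.

servo_tool(increments="0 0 0.2 0 0; 0 0 0.1 0 0; 0 0 0.1 0 0; 0 0 0 0 0")

```text
time_s: 12.15
eef_pos: [0.5255, -0.0357, 0.0643]
eef_rot: [0.0, -0.641, 0.768, -0.0]
wrist_force: [-0.2, 0.9, 2.6]
opening: -0.003
```

servo_tool(increments="0 0 0.15 0 0; 0 0 0.15 0 0; 0 0 0.1 0 0; 0 0 0 0 0")

```text
time_s: 12.65
eef_pos: [0.5256, -0.0358, 0.0602]
eef_rot: [0.0, -0.641, 0.768, -0.0]
wrist_force: [2.6, -0.2, 4.5]
opening: 0.0
```

servo_tool(increments="0 0 0.1 0 0; 0 0 0.1 0 0; 0 0 0.1 0 0; 0 0 0 0 0")

```text
time_s: 13.15
eef_pos: [0.5249, -0.0357, 0.0569]
eef_rot: [-0.0, -0.641, 0.768, 0.0]
wrist_force: [1.2, -0.8, 3.9]
opening: -0.002
```

```bash
python3 -c "
from h import *
st()"
```

```text
t 13.15 bed mm [-67. -15.] tip z 0.03988189501738942 toolx ang -100.2668874899762 (want -99.95) tilt [-0.0006  0.    ] F [ 1.16 -0.84  3.94] op -0.002090385634197621
```

servo_tool(increments="0 0 0.1 0 0; 0 0 0.1 0 0; 0 0 0 0 0")

```text
time_s: 13.52
eef_pos: [0.5249, -0.0356, 0.0549]
eef_rot: [-0.0, -0.641, 0.768, 0.0]
wrist_force: [1.0, 0.4, 3.0]
opening: -0.001
```

servo_tool(increments="0 0 0.1 0 0; 0 0 0 0 0")

```text
time_s: 13.78
eef_pos: [0.525, -0.0356, 0.0545]
eef_rot: [-0.0, -0.641, 0.767, 0.0]
wrist_force: [-1.0, -0.5, 8.3]
opening: 0.002
```

servo_tool(increments="0 0 0.1 0 0; 0 0 0 0 0")

```text
time_s: 14.02
eef_pos: [0.5252, -0.0356, 0.0543]
eef_rot: [-0.0, -0.641, 0.767, 0.0]
wrist_force: [-5.4, 0.6, 15.1]
opening: 0.004
```

```bash
python3 -c "
from h import *
st()"
```

```text
t 14.025 bed mm [-66.7 -14.9] tip z 0.03726760037496576 toolx ang -100.2490708401307 (want -99.95) tilt [-0.0004 -0.0001] F [-5.37  0.65 15.11] op 0.0043968600351246105
```

The force rises against a stop at about 12 mm of tongue travel. One slightly firmer press, then a look at the cover.

servo_tool(increments="0 0 0.08 0 0; 0 0 0 0 0; 0 0 0 0 0")

```text
time_s: 14.4
eef_pos: [0.5253, -0.0356, 0.0541]
eef_rot: [-0.0, -0.641, 0.767, 0.0]
wrist_force: [-6.9, 1.3, 22.3]
opening: -0.005
```

Run:
```python
from h import *
ob=st()
p,d=ctrl.camera("scene");cv2.imwrite("pics/s2.png",cv2.resize(p[180:330,200:440,::-1],None,fx=3.2,fy=3.2))
```

```text
t 14.4 bed mm [-66.7 -14.9] tip z 0.03710553108506484 toolx ang -100.24129562059132 (want -99.95) tilt [-0.0004 -0.0002] F [-6.92  1.31 22.34] op -0.0048015830155246075
```

View pics/s2.png

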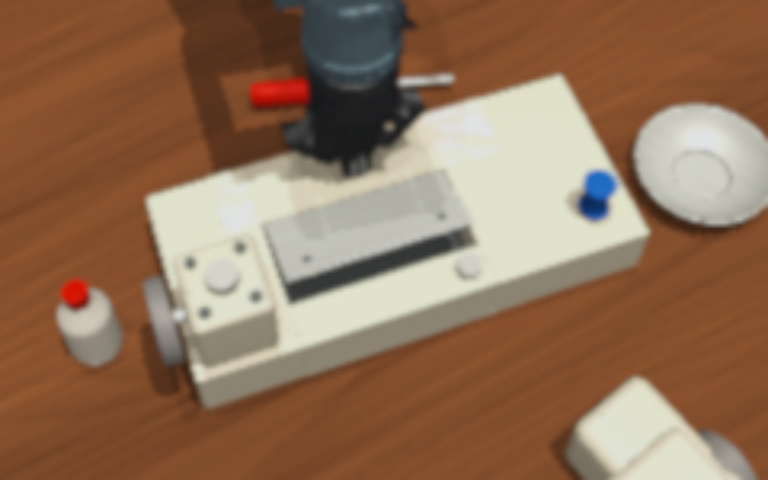

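The cover is tipped up, with a dark gap along its rear edge at about (380,260). The spool and bobbin have not moved. Going straight up now.

servo_tool(increments="0 0 -0.3 0 0; 0 0 -0.5 0 0; 0 0 -1 0 0; 0 0 -1.5 0 0; 0 0 -2.5 0 0; 0 0 -3 0 0; 0 0 -3 0 0; 0 0 -3 0 0; 0 0 -1 0 0; 0 0 0 0 0")

```text
time_s: 15.7
eef_pos: [0.5254, -0.0357, 0.2109]
eef_rot: [0.0, -0.641, 0.768, -0.001]
wrist_force: [0.5, -0.0, 0.4]
opening: -0.001
```

servo_tool(increments="0 1 -2 0 0; 0 2 -2 0 0; 0 2 0 0 0; 0 2 0 0 0; 0 1 0 0 0; 0 0 0 0 0; 0 0 0 0 0")

```text
time_s: 16.58
eef_pos: [0.4469, -0.0216, 0.2501]
eef_rot: [0.0, -0.641, 0.768, 0.0]
wrist_force: [0.4, 0.1, -0.1]
opening: -0.003
```

Run:
```python
from h import *
f0=np.load("scene0.npz")
p,d=ctrl.camera("scene");ob=st()
cv2.imwrite("pics/s3.png",p[:,:,::-1])
X=cloud("scene",d);B=(X[...,:2]-o)@Rz
m=(B[...,0]>-.01)&(B[...,0]<.045)&(B[...,1]>-.09)&(B[...,1]<.04)&(X[...,2]>.04)&(X[...,2]<.12)
P=np.c_[B[m],X[m][:,2]]
A=np.c_[P[:,:2],np.ones(len(P))]
k=np.ones(len(P),bool)
for _ in range(6):
    c=np.linalg.lstsq(A[k],P[k,2],rcond=None)[0];r=P[:,2]-A@c;k=abs(r)<.003
print("plane",c,"angle",np.arctan(c[0]),"inl",k.mean(), "maxz",np.percentile(P[k,2],99))
# same plane fit before
ob=ctrl.get_obs();p,d=ctrl.camera("wrist");cv2.imwrite("pics/w3.png",p[:,:,::-1])
X=cloud("wrist",d,ob);B=(X[...,:2]-o)@Rz
m=(B[...,0]>-.01)&(B[...,0]<.035)&(B[...,1]>-.09)&(B[...,1]<.04)&(X[...,2]>.04)&(X[...,2]<.12)
P=np.c_[B[m],X[m][:,2]];A=np.c_[P[:,:2],np.ones(len(P))];k=np.ones(len(P),bool)
for _ in range(6):
    c=np.linalg.lstsq(A[k],P[k,2],rcond=None)[0];r=P[:,2]-A@c;k=abs(r)<.003
print("wrist plane",c,"angle",np.arctan(c[0]),k.mean(), np.percentile(P[k,2],99))
```

```text
t 16.625 bed mm [-146.3  -14.6] tip z 0.23312777294607379 toolx ang -100.27671094238777 (want -99.95) tilt [-0.0001  0.0001] F [ 0.49 -1.04 -0.61] op -0.001088473966107761
plane [ 0.36027678 -0.00252068  0.07079838] angle 0.3458005851169231 inl 0.9540059347181009 maxz 0.08652119915637699
wrist plane [ 3.61360048e-01 -2.44492003e-05  7.09665331e-02] angle 0.3467590668539222 0.9997630331753554 0.07519224202978149
```

View pics/w3.png

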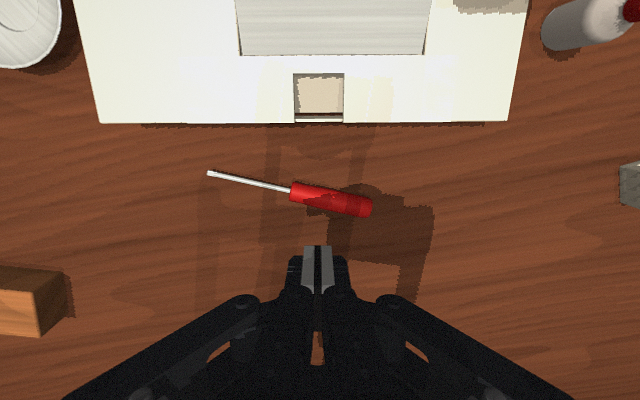

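View pics/s3.png

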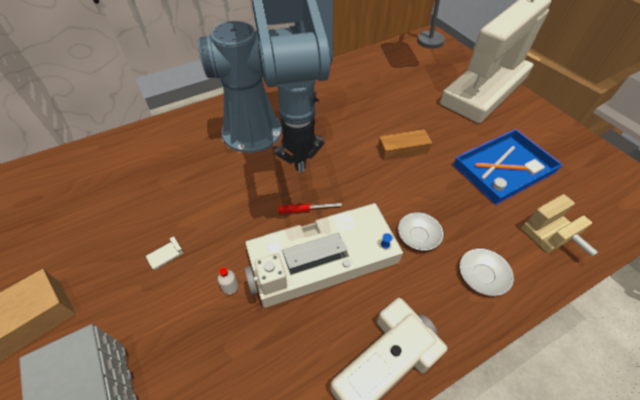

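The plate's tilt measures 0.346 rad in both views, against a full stop of 0.35. The tongue is down in the notch at (319,95) in the wrist view, everything lies where it was, and the arm is clear. Handing in.

```bash
python3 -c "
from bench import ctrl
print(ctrl.hand_in())"
```

```text
the job is handed in; nothing more can be done
None
```

The service cover is tipped open against its stop, and I handed the job in at about 17 s of the 67 s allowed.

- **Sweep:** With the fingers shut, I touched the rail at about x −67, y +140 mm in the bed's frame. I swept right in light contact (5–9 N) until the force dropped to zero and the tip sank 1.2 mm at y ≈ −1 mm. That matched the notch edge seen in the images.
- **Press:** I centred at y ≈ −15 mm and pressed the tongue at about 3–5 N. It met the stop after about 12 mm of travel, and I pressed to 22 N there to be sure. Then I withdrew straight up and back.
- **Last checks:** After I let go, the plate's tilt measured 0.346 rad in both the scene and wrist views, against a full stop of 0.35. The wrist force was about zero and the fingertips were 0.23 m above the bench, clear of the bed. By eye, nothing loose had moved. No check failed. The camera views differed by up to about 3 mm on the bed's position, but the felt rail height and notch edge agreed with the pose I used.

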